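# Spread the heaped tape rolls over the count tray

## Robot

A 7-joint arm with a two-finger parallel gripper is mounted at the origin on the work surface. World frame = base frame: x ahead of the robot, y to its left, z up, the work surface at z = 0. Lengths are in m, angles in rad, forces in N, time in s.
With the tool pointing down it reaches from about 0.4 to 0.85 m from the base axis. Payload 4.5 kg.
Tool frame: the origin (TCP) lies between the finger pads; the fingertips stand manip.tips_ahead ahead of it and the grasp point (between the pads) lies 6 mm ahead of it (manip.tips_ahead is the distance from the TCP to the fingertips, in m); z points along the fingers, y is the line along which they close (so a half turn about z gives the same grasp; the last joint's range is limited). The gripper opens to 85 mm and grips with 20 to 120 N. Pads are 22 mm wide; open, the fingers measure 114 mm over their backs; the gripper's body (76 mm by 85 mm) begins 54 mm behind the grasp point. The pads swing forward as they close: fully open they stand 13 mm farther back than shut.
Start: joints at [-1.193, 0.689, -0.195, 1.565, 0.157, 0.902, -0.215], TCP at [0.211, 0.588, 0.221] pointing down, gripper open.
Joint ranges: [-3.01, 3.01], [-0.46, 2.08], [-1.47, 1.51], [0.13, 2.56], [-1, 4.14], [0.04, 2.09], [-2.66, 2.66]. Speed limits (rad/s): [2.57, 2.57, 3.14, 3.14, 3.14, 3.14, 3.14].

## Interface

Orientations are given as a unit quaternion [w, x, y, z].
In Python, from bench import manip gives the robot as it stands.
- The arm moves only by the tool step_arm, never from a script. Its argument "plan" is one flat list of numbers, 7 for each row, row after row: the turn, a rotation vector about the tool's x, y, z each as a share of 4 degrees, from -1 to 1, then the shift along the tool's x, y, z each as a share of 2 cm, from -1 to 1, then the finger opening in mm, from 0 to 85.4. In form: [wx, wy, wz, x, y, z, gripper, wx, wy, wz, x, y, z, gripper, ...]. A call has exactly 10 rows; each row shifts and turns the commanded pose from where the row before left it, along the tool's axes as they then stand; what a row does not reach is not made up. A row lasts 1/12 s, in which the tool goes at most 41.7 mm and 7.16 degrees, less where a joint would pass 70% of its speed; a pose out of reach is approached as far as the arm can. A call with a number of a shift or a turn outside -1 to 1 is refused whole. A call with a gripper value outside its range is refused whole. The fingers move at their own pace and stop on an object; "squeeze" is the grip in N (left out, the last holds). Time passes only in rows, so rows that do not move let the fingers close, or fill a call up. It gives the time, the measured TCP pose, the force, the opening and the grip force at its end, in the units of the state.
- manip.get_obs(): the state, without advancing time (a new reading comes with each control period).
- manip.camera(name): name is "side" or "top"; returns a dict with "frame" (384x512x3 uint8, red, green, blue), "z_map" (384x512 float32, m along the optical axis (not along the pixel's ray), 0 where there is no reading), "intrinsics" (3x3 intrinsics, pixels), "pose" (4x4, takes a point from camera to world coordinates). Camera axes: x right, y down, z forward; pixel columns grow to the right and rows downward; lengths in m; the calibration is good to about 2 mm. A picture is of the moment at which its call begins.
- manip.sign_off(): hands the job in; it is judged then, once.
The state is a dict: "time": time; "joints": joint angles; "qvel": joint speeds; "effort": joint torques, N m; "ee_pos": TCP position; "tool_rot": TCP orientation; "ft_force": force on the tool from outside, world axes, zero at the start; "ft_torque": the same for the moment, N m; "opening": opening from 0.0 (shut) to 1.0 (fully open); "finger_force": force on a finger pad.
Only numpy, scipy, OpenCV 4.12 (cv2) and the standard library are available. Lean on these libraries where they do the work, as an engineer would, in place of code of your own. Each camera call takes 0.05 s, during which the arm holds its last target. There are 200 camera calls.

## Task

The seven small yellow tape rolls lie heaped in the grey count tray: spread them out into one even layer, every roll lying flat on the tray's floor and at least one roll in each of the six fields marked by the lines (a roll belongs to the field its centre is in; rolls may touch). Push them about as you like, but keep them in the tray and leave the other things on the table where they are.

Things in the scene. Friction and masses are not known exactly. Their poses are not given: they have to be found in the camera images.
- tray: Shallow grey plastic count tray fixed to the table. Origin: centre of its underside, z up. Inside 220 (its x) by 330 mm (its y), outside 232 x 342; floor 5 mm thick, walls 6 mm, rim 30 mm above the table. Flat dark lines on the floor at x = 0 and y = -55 and +55 mm divide it into 2 x 3 square fields of 110 x 110 mm.
- roll0_center (a point): Centre of one of the seven equal loose rolls of pale yellow tape heaped in the tray, three layers high: a solid disc 42 mm in diameter, 20 mm thick, core plugged flush, about 35 g. z is the roll's axis (either end may be up). Lying flat on the tray floor the centre is 15 mm above the table; one layer up 35 mm; standing on edge 26 mm.
- roll1_center (a point): Centre of one of the seven equal loose rolls of pale yellow tape heaped in the tray, three layers high: a solid disc 42 mm in diameter, 20 mm thick, core plugged flush, about 35 g. z is the roll's axis (either end may be up). Lying flat on the tray floor the centre is 15 mm above the table; one layer up 35 mm; standing on edge 26 mm.
- roll2_center (a point): Centre of one of the seven equal loose rolls of pale yellow tape heaped in the tray, three layers high: a solid disc 42 mm in diameter, 20 mm thick, core plugged flush, about 35 g. z is the roll's axis (either end may be up). Lying flat on the tray floor the centre is 15 mm above the table; one layer up 35 mm; standing on edge 26 mm.
- roll3_center (a point): Centre of one of the seven equal loose rolls of pale yellow tape heaped in the tray, three layers high: a solid disc 42 mm in diameter, 20 mm thick, core plugged flush, about 35 g. z is the roll's axis (either end may be up). Lying flat on the tray floor the centre is 15 mm above the table; one layer up 35 mm; standing on edge 26 mm.
- roll4_center (a point): Centre of one of the seven equal loose rolls of pale yellow tape heaped in the tray, three layers high: a solid disc 42 mm in diameter, 20 mm thick, core plugged flush, about 35 g. z is the roll's axis (either end may be up). Lying flat on the tray floor the centre is 15 mm above the table; one layer up 35 mm; standing on edge 26 mm.
- roll5_center (a point): Centre of one of the seven equal loose rolls of pale yellow tape heaped in the tray, three layers high: a solid disc 42 mm in diameter, 20 mm thick, core plugged flush, about 35 g. z is the roll's axis (either end may be up). Lying flat on the tray floor the centre is 15 mm above the table; one layer up 35 mm; standing on edge 26 mm.
- roll6_center (a point): Centre of one of the seven equal loose rolls of pale yellow tape heaped in the tray, three layers high: a solid disc 42 mm in diameter, 20 mm thick, core plugged flush, about 35 g. z is the roll's axis (either end may be up). Lying flat on the tray floor the centre is 15 mm above the table; one layer up 35 mm; standing on edge 26 mm.
- big_roll: Bystander, leave alone: thick roll of brown tape, 100 mm diameter, 48 mm high, lying flat beside the tray's +y side; origin under its centre
- core: Bystander, leave alone: upright cardboard winding core, 56 mm diameter, 110 mm high, beside the tray's -y side; origin under its centre
- tape_gun: Bystander, leave alone: hand tape dispenser with black handle and a brown roll, about 180 x 50 x 74 mm, beyond the tray; origin on its underside
- carton: Bystander, leave alone: closed cardboard carton 80 x 120 x 60 mm, beyond the tray; origin under its centre
- labels: Bystander, leave alone: block of paper labels 70 x 100 x 30 mm, on the robot's left; origin under its centre
- knife: Bystander, leave alone: orange utility knife, 160 x 24 x 14 mm, lying beyond the tray; origin under its handle's centre

How it is judged:
At the end, for the whole second after the job is handed in: All seven rolls lie flat on the tray floor (centre less than 19 mm above the tray's underside), inside the tray and at rest (under 20 mm/s), and each of the six 110 x 110 mm fields holds the centre of at least one roll (x of roll0_center in the frame of tray between -0.11 and 0.11 m and y of roll0_center in the frame of tray between -0.165 and 0.165 m and z of roll0_center in the frame of tray between 0 and 0.019 m and linear speed of each of roll0, roll1, roll2, roll3, roll4, roll5, roll6 below 0.02 m/s and x of roll1_center in the frame of tray between -0.11 and 0.11 m and y of roll1_center in the frame of tray between -0.165 and 0.165 m and z of roll1_center in the frame of tray between 0 and 0.019 m and x of roll2_center in the frame of tray between -0.11 and 0.11 m and y of roll2_center in the frame of tray between -0.165 and 0.165 m and z of roll2_center in the frame of tray between 0 and 0.019 m and x of roll3_center in the frame of tray between -0.11 and 0.11 m and y of roll3_center in the frame of tray between -0.165 and 0.165 m and z of roll3_center in the frame of tray between 0 and 0.019 m and x of roll4_center in the frame of tray between -0.11 and 0.11 m and y of roll4_center in the frame of tray between -0.165 and 0.165 m and z of roll4_center in the frame of tray between 0 and 0.019 m and x of roll5_center in the frame of tray between -0.11 and 0.11 m and y of roll5_center in the frame of tray between -0.165 and 0.165 m and z of roll5_center in the frame of tray between 0 and 0.019 m and x of roll6_center in the frame of tray between -0.11 and 0.11 m and y of roll6_center in the frame of tray between -0.165 and 0.165 m and z of roll6_center in the frame of tray between 0 and 0.019 m and ((x of roll0_center in the frame of tray between -0.11 and 0 m and y of roll0_center in the frame of tray between -0.165 and -0.055 m) or (x of roll1_center in the frame of tray between -0.11 and 0 m and y of roll1_center in the frame of tray between -0.165 and -0.055 m) or (x of roll2_center in the frame of tray between -0.11 and 0 m and y of roll2_center in the frame of tray between -0.165 and -0.055 m) or (x of roll3_center in the frame of tray between -0.11 and 0 m and y of roll3_center in the frame of tray between -0.165 and -0.055 m) or (x of roll4_center in the frame of tray between -0.11 and 0 m and y of roll4_center in the frame of tray between -0.165 and -0.055 m) or (x of roll5_center in the frame of tray between -0.11 and 0 m and y of roll5_center in the frame of tray between -0.165 and -0.055 m) or (x of roll6_center in the frame of tray between -0.11 and 0 m and y of roll6_center in the frame of tray between -0.165 and -0.055 m)) and ((x of roll0_center in the frame of tray between -0.11 and 0 m and y of roll0_center in the frame of tray between -0.055 and 0.055 m) or (x of roll1_center in the frame of tray between -0.11 and 0 m and y of roll1_center in the frame of tray between -0.055 and 0.055 m) or (x of roll2_center in the frame of tray between -0.11 and 0 m and y of roll2_center in the frame of tray between -0.055 and 0.055 m) or (x of roll3_center in the frame of tray between -0.11 and 0 m and y of roll3_center in the frame of tray between -0.055 and 0.055 m) or (x of roll4_center in the frame of tray between -0.11 and 0 m and y of roll4_center in the frame of tray between -0.055 and 0.055 m) or (x of roll5_center in the frame of tray between -0.11 and 0 m and y of roll5_center in the frame of tray between -0.055 and 0.055 m) or (x of roll6_center in the frame of tray between -0.11 and 0 m and y of roll6_center in the frame of tray between -0.055 and 0.055 m)) and ((x of roll0_center in the frame of tray between -0.11 and 0 m and y of roll0_center in the frame of tray between 0.055 and 0.165 m) or (x of roll1_center in the frame of tray between -0.11 and 0 m and y of roll1_center in the frame of tray between 0.055 and 0.165 m) or (x of roll2_center in the frame of tray between -0.11 and 0 m and y of roll2_center in the frame of tray between 0.055 and 0.165 m) or (x of roll3_center in the frame of tray between -0.11 and 0 m and y of roll3_center in the frame of tray between 0.055 and 0.165 m) or (x of roll4_center in the frame of tray between -0.11 and 0 m and y of roll4_center in the frame of tray between 0.055 and 0.165 m) or (x of roll5_center in the frame of tray between -0.11 and 0 m and y of roll5_center in the frame of tray between 0.055 and 0.165 m) or (x of roll6_center in the frame of tray between -0.11 and 0 m and y of roll6_center in the frame of tray between 0.055 and 0.165 m)) and ((x of roll0_center in the frame of tray between 0 and 0.11 m and y of roll0_center in the frame of tray between -0.165 and -0.055 m) or (x of roll1_center in the frame of tray between 0 and 0.11 m and y of roll1_center in the frame of tray between -0.165 and -0.055 m) or (x of roll2_center in the frame of tray between 0 and 0.11 m and y of roll2_center in the frame of tray between -0.165 and -0.055 m) or (x of roll3_center in the frame of tray between 0 and 0.11 m and y of roll3_center in the frame of tray between -0.165 and -0.055 m) or (x of roll4_center in the frame of tray between 0 and 0.11 m and y of roll4_center in the frame of tray between -0.165 and -0.055 m) or (x of roll5_center in the frame of tray between 0 and 0.11 m and y of roll5_center in the frame of tray between -0.165 and -0.055 m) or (x of roll6_center in the frame of tray between 0 and 0.11 m and y of roll6_center in the frame of tray between -0.165 and -0.055 m)) and ((x of roll0_center in the frame of tray between 0 and 0.11 m and y of roll0_center in the frame of tray between -0.055 and 0.055 m) or (x of roll1_center in the frame of tray between 0 and 0.11 m and y of roll1_center in the frame of tray between -0.055 and 0.055 m) or (x of roll2_center in the frame of tray between 0 and 0.11 m and y of roll2_center in the frame of tray between -0.055 and 0.055 m) or (x of roll3_center in the frame of tray between 0 and 0.11 m and y of roll3_center in the frame of tray between -0.055 and 0.055 m) or (x of roll4_center in the frame of tray between 0 and 0.11 m and y of roll4_center in the frame of tray between -0.055 and 0.055 m) or (x of roll5_center in the frame of tray between 0 and 0.11 m and y of roll5_center in the frame of tray between -0.055 and 0.055 m) or (x of roll6_center in the frame of tray between 0 and 0.11 m and y of roll6_center in the frame of tray between -0.055 and 0.055 m)) and ((x of roll0_center in the frame of tray between 0 and 0.11 m and y of roll0_center in the frame of tray between 0.055 and 0.165 m) or (x of roll1_center in the frame of tray between 0 and 0.11 m and y of roll1_center in the frame of tray between 0.055 and 0.165 m) or (x of roll2_center in the frame of tray between 0 and 0.11 m and y of roll2_center in the frame of tray between 0.055 and 0.165 m) or (x of roll3_center in the frame of tray between 0 and 0.11 m and y of roll3_center in the frame of tray between 0.055 and 0.165 m) or (x of roll4_center in the frame of tray between 0 and 0.11 m and y of roll4_center in the frame of tray between 0.055 and 0.165 m) or (x of roll5_center in the frame of tray between 0 and 0.11 m and y of roll5_center in the frame of tray between 0.055 and 0.165 m) or (x of roll6_center in the frame of tray between 0 and 0.11 m and y of roll6_center in the frame of tray between 0.055 and 0.165 m))); the robot touches nothing.
It fails at once if a bystander is moved more than 30 mm (distance of any of big_roll, core, tape_gun, carton, labels, knife from where it was at the start of the episode above 0.03 m).
It fails at once if a bystander is tipped over (angle between any of big_roll, core, tape_gun, carton, labels, knife's own z axis and vertical above 0.5 rad).
It fails at once if a roll leaves the tray (not (x of roll0_center in the frame of tray between -0.116 and 0.116 m and y of roll0_center in the frame of tray between -0.171 and 0.171 m) or not (x of roll1_center in the frame of tray between -0.116 and 0.116 m and y of roll1_center in the frame of tray between -0.171 and 0.171 m) or not (x of roll2_center in the frame of tray between -0.116 and 0.116 m and y of roll2_center in the frame of tray between -0.171 and 0.171 m) or not (x of roll3_center in the frame of tray between -0.116 and 0.116 m and y of roll3_center in the frame of tray between -0.171 and 0.171 m) or not (x of roll4_center in the frame of tray between -0.116 and 0.116 m and y of roll4_center in the frame of tray between -0.171 and 0.171 m) or not (x of roll5_center in the frame of tray between -0.116 and 0.116 m and y of roll5_center in the frame of tray between -0.171 and 0.171 m) or not (x of roll6_center in the frame of tray between -0.116 and 0.116 m and y of roll6_center in the frame of tray between -0.171 and 0.171 m)).
It also fails if it takes over 72 s, if anything falls off the work surface, if the arm or the gripper's body presses on something with over 40 N, if the wrist force passes 120 N, or if a joint passes its speed limit or range.

## Working session

There is one attempt and no reset: what is moved stays moved. The work goes in short steps, Python scripts to look and compute and a tool call to move; the robot and the scene stay as the last step left them, time stands still between calls to the robot, and variables do not carry over. Pictures are saved under pics/ and viewed, at most 10 in all, crops included, and the job is handed in when it is done.

Besides the shell and the picture viewer there is one more tool, called after "Request:" as a command line: name --argument value ..., lists and objects as JSON in quotes. step_arm: Moves the arm, as the interface text tells. Shift numbers are shares of 2 cm and turn numbers shares of 4 degrees, none past 1 either way. Its arguments: {"type":"object","properties":{"plan":{"type":"array","items":{"type":"number"}},"squeeze":{"type":"number"}},"required":["plan"]}

```bash
mkdir -p pics; ls; cat > h.py <<'E'
import numpy as np, cv2
from bench import manip
def snap(name, png=None):
    c=manip.camera(name); 
    if png: cv2.imwrite('pics/'+png, c['frame'][:,:,::-1])
    K=c['intrinsics']; T=c['pose']; z=c['z_map'].astype(float)
    v,u=np.mgrid[:z.shape[0],:z.shape[1]]
    P=np.stack([(u-K[0,2])/K[0,0]*z,(v-K[1,2])/K[1,1]*z,z],-1)@T[:3,:3].T+T[:3,3]
    P[z==0]=np.nan
    return c,P
def yellow(c):
    h=cv2.cvtColor(c['frame'],cv2.COLOR_RGB2HSV)
    return h
E
python3 - <<'E'
from h import *
for n in('top','side'):
    c,P=snap(n,n+'0.png'); print(n,c['pose'].round(3).tolist(),c['intrinsics'].round(1).tolist())
    np.save(n+'0.npy',P)
o=manip.get_obs(); print(o, manip.tips_ahead)
E
```

```text
pics
top [[-0.093, -0.972, 0.216, 0.288], [-0.996, 0.092, -0.015, 0.075], [-0.006, -0.217, -0.976, 1.285], [0.0, 0.0, 0.0, 1.0]] [[460.5, 0.0, 263.0], [0.0, 460.5, 195.1], [0.0, 0.0, 1.0]]
side [[0.984, -0.113, 0.139, 0.414], [-0.179, -0.636, 0.751, -0.672], [0.003, -0.764, -0.646, 0.709], [0.0, 0.0, 0.0, 1.0]] [[406.3, 0.0, 258.6], [0.0, 406.3, 190.1], [0.0, 0.0, 1.0]]
{'time': 0.1, 'joints': array([-1.19322761,  0.68993193, -0.19454076,  1.56627486,  0.15728432,
        0.90253115, -0.21510522]), 'qvel': array([-0.00166741, -0.00042565, -0.00097635, -0.00453007,  0.00153306,
        0.00037389, -0.0002435 ]), 'effort': array([-4.07035695e-03, -5.40599048e+01, -1.27176359e+00, -1.58985007e+01,
        9.35660675e-03,  4.35412629e-03,  1.76159887e-05]), 'ee_pos': array([0.21046631, 0.58782319, 0.22003566]), 'tool_rot': array([-9.77226741e-05,  1.70998969e-01,  9.85270817e-01, -8.71619981e-04]), 'ft_force': array([ 0.11265071, -0.47042884, -0.53368129]), 'ft_torque': array([ 0.00354001, -0.04011914,  0.01546403]), 'finger_force': 0.0, 'opening': 1.00507593943621} 0.025
```

View pics/top0.png

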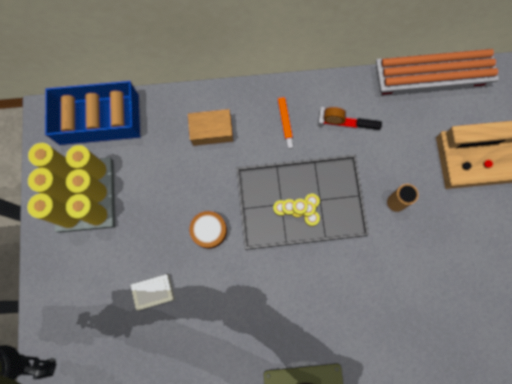

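View pics/side0.png

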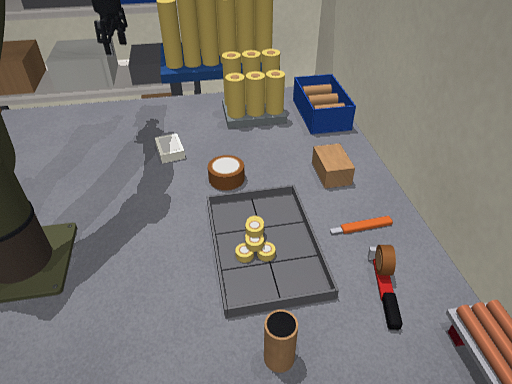

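The top view shows the tray with corners near (239,170), (355,157), (366,236) and (247,248). The heap is around (280–315, 200–218), with rolls stacked up to three layers. Next I'll fit the tray pose and build a height map of the heap.

```bash
cat >> h.py <<'E'
def ortho(views, C, yaw, s=0.001, half=(125,180)):
    """height + colour grid in tray frame; rows: +x up, cols: +y left"""
    R=np.array([[np.cos(yaw),np.sin(yaw)],[-np.sin(yaw),np.cos(yaw)]])
    pts=[];cols=[]
    for c,P in views:
        h=cv2.cvtColor(c['frame'],cv2.COLOR_RGB2HSV)
        f=np.isfinite(P).all(-1)
        q=(P[f][:,:2]-C)@R.T
        pts.append(np.c_[q,P[f][:,2]]); cols.append(np.c_[c['frame'][f],h[f]])
    return np.vstack(pts),np.vstack(cols)
E
python3 - <<'E'
from h import *
V=[snap('top'),snap('side')]
for c,P in V:
    f=np.isfinite(P).all(-1)
    m=f&(P[...,2]>0.022)&(P[...,2]<0.036)&(P[...,0]>.3)&(P[...,0]<.75)&(P[...,1]<.2)&(P[...,1]>-.3)
    n,l,s,_=cv2.connectedComponentsWithStats(m.astype(np.uint8),connectivity=8)
    k=max(range(1,n),key=lambda i:s[i][2]*s[i][3])
    q=P[l==k]; r=cv2.minAreaRect((q[:,:2]*1000).astype(np.float32)); print(s[k],r,np.median(q[:,2]))
    print(cv2.boxPoints(r).round(1).tolist())
E
```

```text
[ 236  155  132   95 1016] ((541.3627319335938, -47.13761901855469), (233.942626953125, 342.7566223144531), 1.1156971454620361) 0.029993359422485932
[[421.1000061035156, 121.9000015258789], [427.79998779296875, -220.8000030517578], [661.5999755859375, -216.1999969482422], [655.0, 126.5]]
[ 207  185  132  127 1489] ((543.2940673828125, -47.132904052734375), (231.9964599609375, 347.5447692871094), 1.000083327293396) 0.028342629022442
[[424.29998779296875, 124.5999984741211], [430.29998779296875, -222.89999389648438], [662.2999877929688, -218.89999389648438], [656.2000122070312, 128.60000610351562]]
```

The tray centre is (0.542, -0.047) with yaw 1.1°, and its size matches the given one. Now the rolls.

```bash
cat >> h.py <<'E'
C=np.array([.542,-.047]); YAW=np.radians(1.1)
R2=np.array([[np.cos(YAW),np.sin(YAW)],[-np.sin(YAW),np.cos(YAW)]])
def totray(P): return (P[...,:2]-C)@R2.T
def toworld(q): return np.asarray(q)@R2+C
def heapmap(png, names=('top','side'), S=2):
    out=[]
    for n in names:
        c,P=snap(n); t=totray(P)*1000; z=P[...,2]*1000
        m=np.isfinite(z)&(abs(t[...,0])<112)&(abs(t[...,1])<168)
        im=np.zeros((240*S,350*S,3),np.uint8)
        u=((175-t[...,1][m])*S).astype(int); v=((120-t[...,0][m])*S).astype(int)
        o=np.argsort(z[m])
        hsv=cv2.cvtColor(c['frame'],cv2.COLOR_RGB2HSV)[m]
        for i in o:
            zz=z[m][i]; col=(60,60,60) if zz<10 else cv2.cvtColor(np.uint8([[[int(min(120,zz*1.6)),255,int(hsv[i,2])]]]),cv2.COLOR_HSV2BGR)[0,0].tolist()
            cv2.circle(im,(u[i],v[i]),2,col,-1)
        for x in (-55*S,55*S): cv2.line(im,(175*S+x,0),(175*S+x,240*S),(255,255,255),1)
        cv2.line(im,(0,120*S),(350*S,120*S),(255,255,255),1)
        out.append(im)
    cv2.imwrite('pics/'+png,np.vstack(out))
def crop(name,png,w=(1,1)):
    c,P=snap(name); t=totray(P); m=np.isfinite(t[...,0])&(abs(t[...,0])<.1)&(abs(t[...,1])<.15)
    v,u=np.where(m); im=c['frame'][v.min():v.max(),u.min():u.max(),::-1]
    cv2.imwrite('pics/'+png,cv2.resize(im,None,fx=4,fy=4,interpolation=cv2.INTER_CUBIC)); print(u.min(),v.min())
    return c,P
E
python3 - <<'E'
from h import *
a=[]
for n in('top','side'):
    c,P=snap(n); t=totray(P)*1000; K=c['intrinsics'];z=P[...,2]*1000
    m=np.isfinite(z)&(abs(t[...,0])<100)&(abs(t[...,1])<150)&(z>12); v,u=np.where(m)
    im=c['frame'][v.min()-6:v.max()+6,u.min()-6:u.max()+6,::-1]; a.append(cv2.resize(im,(390,390),interpolation=cv2.INTER_CUBIC))
    print(n,u.min(),v.min(),u.max(),v.max())
    for lo,hi in((21,29),(40,49),(60,70)):
        k=(m&(z>lo)&(z<hi)).astype(np.uint8); N,l,s,ce=cv2.connectedComponentsWithStats(k)
        for i in range(1,N):
            if s[i][4]>8: q=t[l==i]; print(lo,s[i][4],q.mean(0).round(1),q.min(0).round(),q.max(0).round(),z[l==i].mean().round(1))
cv2.imwrite('pics/heap.png',np.hstack(a))
E
```

```text
top 246 166 352 237
21 98 [  0.1 -33.1] [-23. -50.] [ 16. -10.] 25.4
21 101 [-13.   65.6] [-35.  49.] [ 6. 80.] 25.6
21 122 [-56.6 -23.6] [-73. -43.] [-37.  -3.] 25.6
21 20 [-39.7  18.1] [-44.   7.] [-36.  29.] 25.3
40 131 [-17.5  40.3] [-38.  23.] [ 3. 57.] 45.4
40 102 [-28.8 -19.1] [-47. -33.] [-6. -0.] 45.5
60 173 [-23.4   9.6] [-42.  -9.] [-3. 30.] 65.7
side 235 216 275 260
21 372 [-26.5 -30.5] [-71. -51.] [18. -5.] 24.4
40 37 [-10.5  47.5] [-34.  31.] [ 6. 55.] 44.1
40 184 [-25.7 -19. ] [-45. -35.] [-2.  3.] 44.3
60 211 [-20.9   6.9] [-41. -13.] [-0. 28.] 64.1
```

View pics/heap.png

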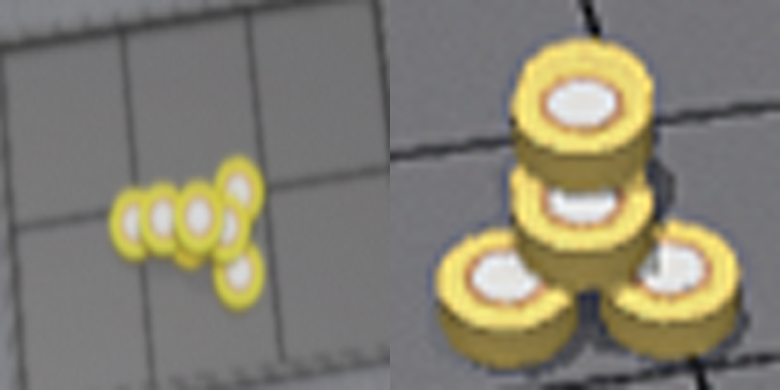

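The heap in tray frame (mm) is:

| Layer | Rolls |
|---|---|
| Top | T (-22, 9) |
| Middle | M1 (-18, 39), M2 (-27, -17) |
| Floor | a (-1, -31), b (-55, -24), c (-14, 62), d (about -22, 16) |

My plan is to pick T, M1 and M2 and place them in the +x fields, then shift b into the (-,-) field.

```bash
cat > go.py <<'E'
import sys
from h import *
from scipy.spatial.transform import Rotation as Ro
from scipy.optimize import least_squares
# usage: go.py n tx ty z(mm, tray) closing-angle(deg, in tray frame)  -> constant row for n rows
n,tx,ty,z,ang=int(sys.argv[1]),*map(float,sys.argv[2:6])
o=manip.get_obs(); q=o['tool_rot']; R=Ro.from_quat([q[1],q[2],q[3],q[0]]); p=o['ee_pos']
goal=np.r_[toworld([tx/1000,ty/1000]),z/1000]; a=np.radians(ang)+YAW
Y=np.array([np.cos(a),np.sin(a),0]); Z=np.array([0,0,-1.]); G=Ro.from_matrix(np.c_[np.cross(Y,Z),Y,Z])
w=(R.inv()*G).as_rotvec(degrees=True)
dR=Ro.from_rotvec(w/n,degrees=True)
def end(s):
    x=p.copy();r=R
    for _ in range(n): x=x+r.apply(s); r=r*dR
    return x
s=least_squares(lambda s:(end(s)-goal)*100,[0,0,0]).x
print('t',round(o['time'],2),'tray xyz',totray(p)*1000//.1/10,(p[2]*1000).round(1),'open',o['opening'].round(3),'F',o['ft_force'].round(1))
print('turn/row',(w/n/4).round(3),'shift/row',(s/.02).round(3),'total shares',(s*n/.02).round(2))
E
python3 go.py 40 -22 9 130 0
```

```text
Traceback (most recent call last):
  File "go.py", line 17, in <module>
    print('t',round(o['time'],2),'tray xyz',totray(p)*1000//.1/10,(p[2]*1000).round(1),'open',o['opening'].round(3),'F',o['ft_force'].round(1))
                                                                                              ^^^^^^^^^^^^^^^^^^
AttributeError: 'float' object has no attribute 'round'
```

```bash
sed -i "s/o\['opening'\].round(3)/round(o['opening'],3)/" go.py; python3 go.py 40 -22 9 130 0
```

```text
t 0.3 tray xyz [-319.2  641.4] 220.5 open 1.0 F [ 0.8 -0.8  1. ]
turn/row [-0.     0.     0.433] shift/row [-0.914 -0.166  0.113] total shares [-36.56  -6.64   4.53]
```

Request:
step_arm --plan '[0,0,0.43,-0.91,-0.17,0,60,0,0,0.43,-0.91,-0.17,0,60,0,0,0.43,-0.91,-0.17,0,60,0,0,0.43,-0.91,-0.17,0,60,0,0,0.43,-0.91,-0.17,0,60,0,0,0.43,-0.91,-0.17,0,60,0,0,0.43,-0.91,-0.17,0,60,0,0,0.43,-0.91,-0.17,0,60,0,0,0.43,-0.91,-0.17,0,60,0,0,0.43,-0.91,-0.17,0,60]' --squeeze 25

```text
time: 1.13
ee_pos: [0.3566, 0.4742, 0.2208]
tool_rot: [0.0, 0.317, 0.948, 0.0]
ft_force: [-0.1, 0.4, -0.4]
opening: 0.702
finger_force: 0.0
```

Request:
step_arm --plan '[0,0,0.43,-0.91,-0.17,0,60,0,0,0.43,-0.91,-0.17,0,60,0,0,0.43,-0.91,-0.17,0,60,0,0,0.43,-0.91,-0.17,0,60,0,0,0.43,-0.91,-0.17,0,60,0,0,0.43,-0.91,-0.17,0,60,0,0,0.43,-0.91,-0.17,0,60,0,0,0.43,-0.91,-0.17,0,60,0,0,0.43,-0.91,-0.17,0,60,0,0,0.43,-0.91,-0.17,0,60]'

```text
time: 1.97
ee_pos: [0.4616, 0.3226, 0.2208]
tool_rot: [-0.0, 0.455, 0.89, 0.0]
ft_force: [0.5, -0.4, -0.4]
opening: 0.7
finger_force: 0.0
```

Request:
step_arm --plan '[0,0,0.43,-0.91,-0.17,0,60,0,0,0.43,-0.91,-0.17,0,60,0,0,0.43,-0.91,-0.17,0,60,0,0,0.43,-0.91,-0.17,0,60,0,0,0.43,-0.91,-0.17,0,60,0,0,0.43,-0.91,-0.17,0,60,0,0,0.43,-0.91,-0.17,0,60,0,0,0.43,-0.91,-0.17,0,60,0,0,0.43,-0.91,-0.17,0,60,0,0,0.43,-0.91,-0.17,0,60]'

```text
time: 2.8
ee_pos: [0.5172, 0.1467, 0.2208]
tool_rot: [0.0, 0.583, 0.812, 0.0]
ft_force: [-0.4, -0.4, -0.2]
opening: 0.702
finger_force: 0.0
```

```bash
python3 go.py 10 -22 9 140 0
```

```text
t 2.8 tray xyz [-21.2 194.1] 220.8 open 0.702 F [-0.4 -0.4 -0.2]
turn/row [ 0.    -0.     0.438] shift/row [-0.915 -0.16   0.404] total shares [-9.15 -1.6   4.04]
```

Request:
step_arm --plan '[0,0,0.44,-0.915,-0.16,0.4,60,0,0,0.44,-0.915,-0.16,0.4,60,0,0,0.44,-0.915,-0.16,0.4,60,0,0,0.44,-0.915,-0.16,0.4,60,0,0,0.44,-0.915,-0.16,0.4,60,0,0,0.44,-0.915,-0.16,0.4,60,0,0,0.44,-0.915,-0.16,0.4,60,0,0,0.44,-0.915,-0.16,0.4,60,0,0,0.44,-0.915,-0.16,0.4,60,0,0,0.44,-0.915,-0.16,0.4,60]'

```text
time: 3.63
ee_pos: [0.5199, -0.0383, 0.1405]
tool_rot: [0.0, 0.701, 0.713, 0.0]
ft_force: [0.3, -0.1, -0.2]
opening: 0.704
finger_force: 0.0
```

```bash
python3 go.py 10 -22 9 74 0; python3 - <<'E'
from h import *
c,P=snap('side'); cv2.imwrite('pics/s1.png',cv2.resize(c['frame'][120:300,180:360,::-1],(540,540)))
E
```

```text
t 3.63 tray xyz [-21.9   9.1] 140.5 open 0.704 F [ 0.3 -0.1 -0.2]
turn/row [ 0.001 -0.    -0.002] shift/row [-0.001 -0.001  0.332] total shares [-0.01 -0.01  3.32]
```

View pics/s1.png

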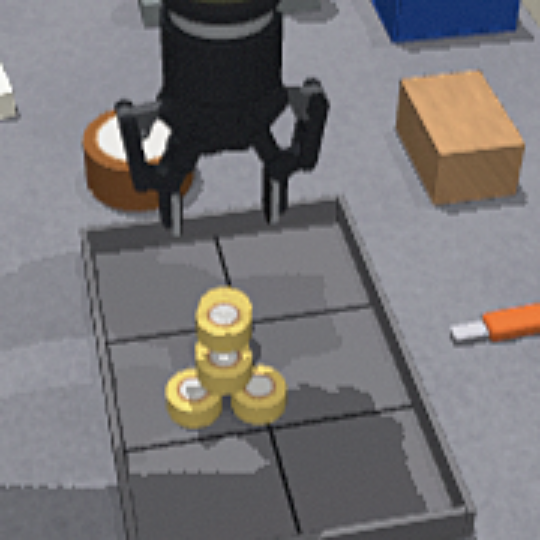

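The gripper (tips near (175,225) and (270,215) in the crop) hangs above the heap, with its fingers either side of the top roll along tray x. I'll descend and grip.

Request:
step_arm --plan '[0,0,0,0,0,0.57,60,0,0,0,0,0,0.57,60,0,0,0,0,0,0.57,60,0,0,0,0,0,0.57,60,0,0,0,0,0,0.57,60,0,0,0,0,0,0.57,60,0,0,0,0,0,0,60,0,0,0,0,0,0,36,0,0,0,0,0,0,36,0,0,0,0,0,0,36]' --squeeze 25

```text
time: 4.52
ee_pos: [0.5203, -0.0375, 0.0731]
tool_rot: [0.0, 0.7, 0.714, 0.001]
ft_force: [0.4, -0.4, 0.2]
opening: 0.42
finger_force: 0.0
```

Request:
step_arm --plan '[0,0,0,0,0,0,36,0,0,0,0,0,0,36,0,0,0,0,0,-0.3,36,0,0,0,0,0,-0.5,36,0,0,0,0,0,-0.5,36,0,0,0,0,0,-0.5,36,0,0,0,0,0,0,36,0,0,0,0,0,0,36,0,0,0,0,0,0,36,0,0,0,0,0,0,36]'

```text
time: 5.35
ee_pos: [0.5194, -0.0375, 0.1081]
tool_rot: [-0.0, 0.7, 0.714, -0.0]
ft_force: [-0.3, 0.2, -0.2]
opening: 0.424
finger_force: 0.0
```

```bash
python3 go.py 10 58 110 100 0; python3 - <<'E'
from h import *
c,P=snap('side'); cv2.imwrite('pics/s2.png',cv2.resize(c['frame'][120:300,180:360,::-1],(540,540)))
E
```

```text
t 5.35 tray xyz [-22.5   9.9] 108.1 open 0.424 F [-0.3  0.2 -0.2]
turn/row [-0.001 -0.     0.   ] shift/row [0.5   0.402 0.04 ] total shares [5.   4.02 0.4 ]
```

View pics/s2.png

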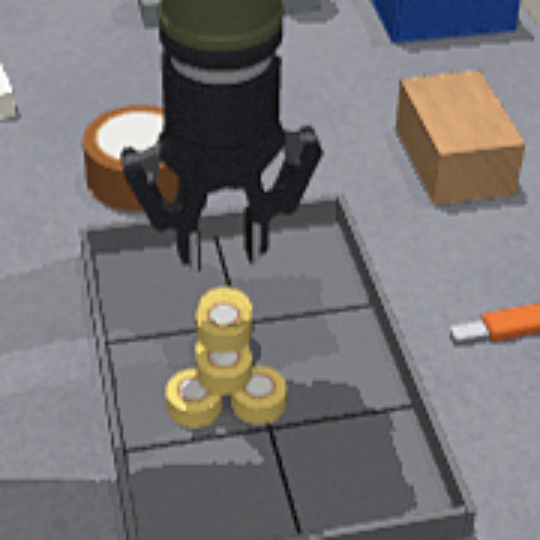

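The fingers closed to 36 mm above the top roll, so the grasp missed and the heap is untouched. I'll measure the actual fingertip position from depth.

```bash
python3 - <<'E'
from h import *
o=manip.get_obs();print(o['ee_pos'],manip.tips_ahead)
for n in ('side','top'):
    c,P=snap(n); t=totray(P)*1000; z=P[...,2]*1000
    m=np.isfinite(z)&(abs(t[...,0]+22)<60)&(abs(t[...,1]-10)<40)&(z>67)&(z<160)
    for lo in range(66,140,6):
        k=m&(z>=lo)&(z<lo+6)
        if k.sum(): print(n,lo,k.sum(),t[k].min(0).round(),t[k].max(0).round(),t[k].mean(0).round())
E
```

```text
[ 0.51933777 -0.03749838  0.107999  ] 0.025
side 66 2 [-25.   2.] [-22.   9.] [-24.   6.]
side 114 2 [-46.   3.] [-3. 21.] [-24.  12.]
side 120 13 [-50.  -3.] [ 4. 21.] [-18.   3.]
side 126 34 [-52.  -3.] [ 8. 20.] [-24.   3.]
side 132 33 [-51.  -4.] [ 9. 21.] [-22.   2.]
side 138 30 [-53.  -4.] [ 9. 21.] [-22.   2.]
```

```bash
python3 - <<'E'
from h import *
c,P=snap('side'); K=c['intrinsics'];T=c['pose']
for u,v in((245.5,208),(264,207)):
    d=T[:3,:3]@np.array([(u-K[0,2])/K[0,0],(v-K[1,2])/K[1,1],1]); o=T[:3,3]
    for y in(-.049,-.0375,-.026):
        s=(y-o[1])/d[1]; print(u,y,(o+s*d).round(4))
t=totray(P)*1000
for v in range(196,214,2): print(v,[(int(P[v,u,2]*1000),int(t[v,u,0]),int(t[v,u,1])) for u in(244,245,246,247,262,264,266)])
E
```

```text
245.5 -0.049 [ 0.5012 -0.049   0.1282]
245.5 -0.0375 [ 0.5028 -0.0375  0.1175]
245.5 -0.026 [ 0.5045 -0.026   0.1067]
264 -0.049 [ 0.5409 -0.049   0.1246]
264 -0.0375 [ 0.5433 -0.0375  0.1138]
264 -0.026 [ 0.5456 -0.026   0.103 ]
196 [(161, -43, 0), (163, -41, -2), (13, -11, 166), (12, -9, 166), (146, -3, 9), (155, -1, -1), (154, 3, 0)]
198 [(157, -43, -2), (156, -41, -1), (156, -39, -1), (6, -9, 166), (139, -2, 10), (149, -1, -1), (146, 3, 1)]
200 [(150, -43, -1), (149, -41, 0), (149, -39, 0), (3, -10, 161), (134, -3, 10), (145, -1, -3), (143, 3, -1)]
202 [(145, -43, 0), (144, -41, 0), (143, -39, 0), (6, -12, 150), (129, -3, 8), (137, 0, 0), (137, 3, -1)]
204 [(141, -44, -2), (139, -41, 0), (138, -39, 0), (2, -12, 147), (123, -3, 9), (131, 0, 0), (133, 2, -2)]
206 [(133, -43, 0), (133, -41, 0), (133, -39, -1), (4, -14, 137), (4, 23, 130), (126, 0, 0), (126, 3, -1)]
208 [(130, -44, -2), (128, -41, -1), (127, -39, 0), (2, -15, 131), (4, 21, 123), (4, 26, 122), (1, 32, 123)]
210 [(123, -44, -2), (124, -42, -3), (122, -39, -1), (3, -17, 123), (3, 20, 116), (4, 25, 114), (2, 30, 116)]Traceback (most recent call last):
  File "<stdin>", line 8, in <module>
ValueError: cannot convert float NaN to integer
```

The fingertips sit about 13 mm above the reported TCP height, instead of 25 mm below it as specified. I'll reopen, descend part way and re-measure this offset before committing.

Request:
step_arm --plan '[0,0,0,0,0,0,60,0,0,0,0,0,0,60,0,0,0,0,0,0,60,0,0,0,0,0,0.5,60,0,0,0,0,0,0.5,60,0,0,0,0,0,0.5,60,0,0,0,0,0,0.5,60,0,0,0,0,0,0.4,60,0,0,0,0,0,0.25,60,0,0,0,0,0,0,60]'

```text
time: 6.38
ee_pos: [0.5188, -0.0375, 0.0539]
tool_rot: [-0.001, 0.7, 0.714, -0.001]
ft_force: [-0.4, -0.2, -0.7]
opening: 0.702
finger_force: 0.0
```

```bash
cat > tips.py <<'E'
from h import *
o=manip.get_obs(); p=totray(o['ee_pos'])*1000; print('TCP',p.round(1),(o['ee_pos'][2]*1000).round(1),'open',round(o['opening'],3),'F',o['ft_force'].round(1),'ff',round(o['finger_force'],1))
c,P=snap('side'); t=totray(P)*1000; z=P[...,2]*1000
hsv=cv2.cvtColor(c['frame'],cv2.COLOR_RGB2HSV)
m=np.isfinite(z)&(abs(t[...,0]-p[0])<60)&(abs(t[...,1]-p[1])<25)&(z>33)&(hsv[...,1]<90)&(hsv[...,2]<130)
for s in(-1,1):
    k=m&((t[...,0]-p[0])*s>5)
    for u in np.unique(np.where(k)[1]):
        kk=k[:,u]; v=np.where(kk)[0].max()
        print(s,u,v,t[v,u].round(),z[v,u].round(1),end=' | ')
    print()
E
python3 tips.py
```

```text
TCP [-23.    9.9] 53.9 open 0.702 F [-0.4 -0.2 -0.7] ff 0.0
-1 215 46 [-83.  -8.] 477.4 | -1 216 57 [-82.   0.] 456.7 | -1 217 59 [-80.   0.] 453.5 | -1 218 64 [-78.   9.] 441.3 | -1 219 65 [-78.   0.] 443.3 | -1 220 68 [-76.   2.] 437.4 | -1 221 70 [-75.   2.] 434.2 | -1 222 72 [-75. -15.] 438.1 | -1 223 65 [-73. -13.] 448.6 | -1 224 192 [-83.   7.] 172.5 | -1 225 200 [-83.  -0.] 157.0 | -1 226 214 [-83.  -2.] 119.6 | -1 227 215 [-81.  -2.] 115.9 | -1 228 215 [-78.  -1.] 114.2 | -1 229 215 [-77.  -4.] 117.6 | -1 230 215 [-75.  -4.] 116.9 | -1 231 214 [-72.  -3.] 118.2 | -1 232 214 [-70.   2.] 112.9 | -1 233 214 [-67.   2.] 112.7 | -1 234 221 [-65.  12.] 81.4 | -1 235 225 [-64.   3.] 77.8 | -1 236 225 [-62.   1.] 79.5 | -1 237 225 [-60.   2.] 77.8 | -1 238 228 [-58.   1.] 69.9 | -1 239 227 [-56.  -1.] 73.9 | -1 240 227 [-54.  -3.] 75.6 | -1 241 227 [-52.  -1.] 73.1 | -1 242 210 [-49.  -3.] 125.7 | -1 243 209 [-47.  -6.] 131.2 | -1 244 209 [-45.  -9.] 133.1 | -1 245 231 [-41.  10.] 48.0 | -1 246 206 [-40.  -6.] 138.5 | -1 247 204 [-39.  -9.] 145.7 | -1 248 204 [-35.  -1.] 138.5 | -1 249 204 [-33.   0.] 136.8 | -1 250 226 [-30.   7.] 64.2 | -1 251 227 [-28.   6.] 62.2 | 
1 256 227 [-18.   1.] 64.8 | 1 257 227 [-16.   1.] 64.5 | 1 258 226 [-13.   2.] 65.8 | 1 259 203 [-12.  -2.] 138.0 | 1 260 202 [-9. -0.] 138.6 | 1 261 202 [-7.  0.] 138.0 | 1 262 201 [-6. -2.] 142.8 | 1 263 202 [-4. -7.] 143.5 | 1 264 203 [-3. -8.] 142.0 | 1 265 205 [-0. -8.] 135.6 | 1 266 218 [ 8. 17.] 71.8 | 1 267 222 [9. 8.] 68.2 | 1 268 223 [ 9. -1.] 73.8 | 1 269 223 [11. -2.] 74.6 | 1 270 223 [13. -2.] 74.2 | 1 271 220 [16.  3.] 78.4 | 1 272 220 [18.  1.] 79.6 | 1 273 220 [21.  2.] 77.9 | 1 274 210 [21. -2.] 112.1 | 1 275 209 [24.  1.] 111.7 | 1 276 208 [27.  3.] 112.6 | 1 277 208 [29.  4.] 111.2 | 1 278 208 [29. -4.] 118.0 | 1 279 208 [31. -5.] 118.4 | 1 280 208 [34. -1.] 114.9 | 1 281 208 [36. -2.] 115.4 | 1 282 196 [37. -4.] 150.9 |
```

The tips are about 16 mm above the reported TCP z at 60 mm opening, consistent with the first reading. The finger centre in x and y is right. I'll use this offset from here: descend to TCP z = 35 and grip.

Request:
step_arm --plan '[0,0,0,0,0,0.4,60,0,0,0,0,0,0.4,60,0,0,0,0,0,0.15,60,0,0,0,0,0,0,36,0,0,0,0,0,0,36,0,0,0,0,0,0,36,0,0,0,0,0,0,36,0,0,0,0,0,0,36,0,0,0,0,0,0,36,0,0,0,0,0,0,36]' --squeeze 25

```text
time: 7.27
ee_pos: [0.5198, -0.0375, 0.0365]
tool_rot: [0.0, 0.7, 0.714, 0.0]
ft_force: [-0.0, 0.3, -0.5]
opening: 0.48
finger_force: 25.3
```

Request:
step_arm --plan '[0,0,0,0,0,-0.5,36,0,0,0,0,0,-0.5,36,0,0,0,0.62,0.5,0,36,0,0,0,0.62,0.5,0,36,0,0,0,0.62,0.5,0,36,0,0,0,0.62,0.5,0,36,0,0,0,0.62,0.5,0,36,0,0,0,0.62,0.5,0,36,0,0,0,0.62,0.5,0,36,0,0,0,0.62,0.5,0,36]'

```text
time: 8.1
ee_pos: [0.5985, 0.0639, 0.0577]
tool_rot: [0.0, 0.7, 0.714, 0.0]
ft_force: [0.3, 0.2, -0.6]
opening: 0.477
finger_force: 25.4
```

Request:
step_arm --plan '[0,0,0,0,0,0,36,0,0,0,0,0,0.55,36,0,0,0,0,0,0.55,36,0,0,0,0,0,0.55,36,0,0,0,0,0,0.55,36,0,0,0,0,0,0.55,36,0,0,0,0,0,0.15,36,0,0,0,0,0,0,36,0,0,0,0,0,0,54,0,0,0,0,0,0,54]'

```text
time: 8.93
ee_pos: [0.598, 0.0631, -0.0016]
tool_rot: [0.0, 0.7, 0.714, 0.0]
ft_force: [0.0, -0.2, -0.5]
opening: 0.632
finger_force: 0.0
```

```bash
cat > top.py <<'E'
from h import *
# tops of rolls seen by both cameras, tray mm
for n in('top','side'):
    c,P=snap(n); t=totray(P)*1000;z=P[...,2]*1000
    hsv=cv2.cvtColor(c['frame'],cv2.COLOR_RGB2HSV)
    m=np.isfinite(z)&(abs(t[...,0])<110)&(abs(t[...,1])<164)&(z>12)&(hsv[...,2]>95)
    for lo,hi in((21,29),(40,49),(60,70)):
        k=(m&(z>lo)&(z<hi)).astype(np.uint8); N,l,s,ce=cv2.connectedComponentsWithStats(k,connectivity=4)
        for i in range(1,N):
            if s[i][4]>12: q=t[l==i]; print(n,lo,s[i][4],'mid',((q.min(0)+q.max(0))/2).round(),'min',q.min(0).round(),'max',q.max(0).round(),z[l==i].mean().round(1))
E
python3 top.py; python3 go.py 10 -18 40 55 0
```

```text
top 21 99 mid [ -3. -29.] min [-22. -49.] max [16. -9.] 25.3
top 21 40 mid [-25.   8.] min [-43.   1.] max [-6. 14.] 26.0
top 21 118 mid [-55. -23.] min [-73. -43.] max [-37.  -3.] 25.7
top 40 164 mid [-27. -13.] min [-47. -33.] max [-7.  7.] 45.5
side 21 153 mid [ 58. 106.] min [38. 86.] max [ 78. 126.] 24.3
side 21 14 mid [-36.  19.] min [-42.  10.] max [-30.  28.] 24.0
side 21 373 mid [-26. -27.] min [-71. -50.] max [18. -4.] 24.4
side 40 190 mid [-15.  36.] min [-35.  15.] max [ 6. 56.] 44.2
side 40 216 mid [-25. -15.] min [-45. -36.] max [-5.  7.] 44.1
t 9.03 tray xyz [ 58.2 109.1] -1.4 open 0.63 F [-0.2  1.3  0.2]
turn/row [ 0.001 -0.     0.   ] shift/row [-0.346 -0.381 -0.282] total shares [-3.46 -3.81 -2.82]
```

T is placed flat at (58, 108). Next is M1 at about (-16, 38).

Request:
step_arm --plan '[0,0,0,0,0,-0.75,58,0,0,0,0,0,-0.75,60,0,0,0,0,0,-0.75,60,0,0,0,0,0,-0.75,60,0,0,0,-0.59,-0.62,0,60,0,0,0,-0.59,-0.62,0,60,0,0,0,-0.59,-0.62,0,60,0,0,0,-0.59,-0.62,0,60,0,0,0,-0.59,-0.62,0,60,0,0,0,-0.59,-0.62,0,60]'

```text
time: 9.87
ee_pos: [0.5245, -0.0095, 0.0588]
tool_rot: [0.0, 0.7, 0.714, 0.0]
ft_force: [-0.5, -0.1, -0.2]
opening: 0.705
finger_force: 0.0
```

Request:
step_arm --plan '[0,0,0,0,0,0,60,0,0,0,0,0,0.53,60,0,0,0,0,0,0.53,60,0,0,0,0,0,0.53,60,0,0,0,0,0,0.53,60,0,0,0,0,0,0,60,0,0,0,0,0,0,36,0,0,0,0,0,0,36,0,0,0,0,0,0,36,0,0,0,0,0,0,36]'

```text
time: 10.7
ee_pos: [0.5251, -0.009, 0.0163]
tool_rot: [0.0, 0.7, 0.714, 0.0]
ft_force: [0.1, 1.1, 0.7]
opening: 0.476
finger_force: 25.3
```

```bash
python3 go.py 8 60 12 40 0
```

```text
t 10.7 tray xyz [-16.2  38.3] 16.3 open 0.476 F [0.1 1.1 0.7]
turn/row [ 0.002 -0.     0.   ] shift/row [-0.164  0.476 -0.148] total shares [-1.32  3.81 -1.18]
```

Request:
step_arm --plan '[0,0,0,0,0,-0.5,36,0,0,0,0,0,-0.5,36,0,0,0,-0.16,0.48,0,36,0,0,0,-0.16,0.48,0,36,0,0,0,-0.16,0.48,0,36,0,0,0,-0.16,0.48,0,36,0,0,0,-0.16,0.48,0,36,0,0,0,-0.16,0.48,0,36,0,0,0,-0.16,0.48,0,36,0,0,0,-0.16,0.48,0,36]'

```text
time: 11.53
ee_pos: [0.6029, -0.0334, 0.0375]
tool_rot: [0.0, 0.7, 0.714, 0.0]
ft_force: [-0.9, 0.1, -0.3]
opening: 0.481
finger_force: 25.4
```

Request:
step_arm --plan '[0,0,0,0,0,0,36,0,0,0,0,0,0.45,36,0,0,0,0,0,0.45,36,0,0,0,0,0,0.45,36,0,0,0,0,0,0.45,36,0,0,0,0,0,0.12,36,0,0,0,0,0,0,36,0,0,0,0,0,0,52,0,0,0,0,0,0,52,0,0,0,0,0,0,52]'

```text
time: 12.37
ee_pos: [0.6023, -0.0332, -0.0022]
tool_rot: [0.0, 0.7, 0.714, 0.0]
ft_force: [0.8, -0.5, -0.3]
opening: 0.609
finger_force: 0.0
```

```bash
python3 top.py; python3 go.py 10 -26 -14 59 0
```

```text
top 21 136 mid [ 55. 108.] min [35. 88.] max [ 75. 128.] 25.3
top 21 67 mid [-14.  70.] min [-34.  60.] max [ 6. 79.] 25.3
side 21 224 mid [-17.  45.] min [-42.  10.] max [ 9. 81.] 24.2
side 21 188 mid [61.  8.] min [ 40. -12.] max [81. 29.] 24.3
side 21 380 mid [-26. -28.] min [-71. -52.] max [18. -5.] 24.4
side 40 215 mid [-25. -15.] min [-45. -35.] max [-5.  6.] 44.2
t 12.47 tray xyz [60.5 12.6] -2.2 open 0.609 F [-0.1  0.6 -0.1]
turn/row [ 0.001 -0.     0.   ] shift/row [-0.133 -0.433 -0.306] total shares [-1.33 -4.33 -3.06]
```

M1 is flat at (61, 9). Now M2 at (-26, -14).

Request:
step_arm --plan '[0,0,0,0,0,-0.75,56,0,0,0,0,0,-0.75,60,0,0,0,0,0,-0.75,60,0,0,0,0,0,-0.8,60,0,0,0,-0.22,-0.72,0,60,0,0,0,-0.22,-0.72,0,60,0,0,0,-0.22,-0.72,0,60,0,0,0,-0.22,-0.72,0,60,0,0,0,-0.22,-0.72,0,60,0,0,0,-0.22,-0.72,0,60]'

```text
time: 13.3
ee_pos: [0.5158, -0.0614, 0.0589]
tool_rot: [0.0, 0.7, 0.714, 0.0]
ft_force: [-0.1, 0.5, -0.5]
opening: 0.704
finger_force: 0.0
```

Request:
step_arm --plan '[0,0,0,0,0,0,60,0,0,0,0,0,0.53,60,0,0,0,0,0,0.53,60,0,0,0,0,0,0.53,60,0,0,0,0,0,0.52,60,0,0,0,0,0,0,60,0,0,0,0,0,0,36,0,0,0,0,0,0,36,0,0,0,0,0,0,36,0,0,0,0,0,0,36]'

```text
time: 14.13
ee_pos: [0.5165, -0.0612, 0.0168]
tool_rot: [0.0, 0.7, 0.714, 0.0]
ft_force: [-0.1, 0.3, -1.2]
opening: 0.48
finger_force: 25.3
```

```bash
python3 go.py 8 58 -110 36.5 0
```

```text
t 14.13 tray xyz [-25.8 -13.8] 16.8 open 0.48 F [-0.1  0.3 -1.2]
turn/row [0.002 0.    0.   ] shift/row [-0.602  0.524 -0.123] total shares [-4.81  4.19 -0.99]
```

Request:
step_arm --plan '[0,0,0,0,0,-0.5,36,0,0,0,0,0,-0.5,36,0,0,0,-0.6,0.52,0,36,0,0,0,-0.6,0.52,0,36,0,0,0,-0.6,0.52,0,36,0,0,0,-0.6,0.52,0,36,0,0,0,-0.6,0.52,0,36,0,0,0,-0.6,0.52,0,36,0,0,0,-0.6,0.52,0,36,0,0,0,-0.6,0.52,0,36]'

```text
time: 14.97
ee_pos: [0.6019, -0.1564, 0.0379]
tool_rot: [0.001, 0.7, 0.714, 0.0]
ft_force: [0.1, 0.9, -0.8]
opening: 0.481
finger_force: 25.4
```

Request:
step_arm --plan '[0,0,0,0,0,0,36,0,0,0,0,0,0.45,36,0,0,0,0,0,0.45,36,0,0,0,0,0,0.45,36,0,0,0,0,0,0.45,36,0,0,0,0,0,0.13,36,0,0,0,0,0,0,36,0,0,0,0,0,0,54,0,0,0,0,0,0,54,0,0,0,0,0,0,54]'

```text
time: 15.8
ee_pos: [0.6013, -0.1556, -0.0022]
tool_rot: [0.0, 0.7, 0.714, 0.0]
ft_force: [-0.5, -0.8, 1.1]
opening: 0.636
finger_force: 0.0
```

Request:
step_arm --plan '[0,0,0,0,0,-0.6,54,0,0,0,0,0,-0.8,54,0,0,0,0,0,-0.8,54,0,0,0,0,0,-0.8,54,0,0,0,0,0,-0.8,54,0,0,0,0,0,-0.8,54,0,0,0,0,0,0,54,0,0,0,0,0,0,54,0,0,0,0,0,0,54,0,0,0,0,0,0,54]'

```text
time: 16.63
ee_pos: [0.6005, -0.1554, 0.0891]
tool_rot: [-0.001, 0.7, 0.714, -0.0]
ft_force: [0.4, -0.9, 0.6]
opening: 0.634
finger_force: 0.0
```

```bash
python3 top.py; python3 - <<'E'
from h import *
a=[]
for n in('top','side'):
    c,P=snap(n); t=totray(P); m=np.isfinite(t[...,0])&(abs(t[...,0])<.11)&(abs(t[...,1])<.165); v,u=np.where(m)
    a.append(cv2.resize(c['frame'][v.min():v.max(),u.min():u.max(),::-1],(395,395)))
cv2.imwrite('pics/after3.png',np.hstack(a))
E
```

```text
top 21 116 mid [  55. -105.] min [  36. -122.] max [ 74. -88.] 25.2
top 21 149 mid [58. 11.] min [37. -9.] max [78. 30.] 25.6
top 21 149 mid [ 56. 108.] min [36. 88.] max [ 76. 128.] 25.5
top 21 149 mid [ -5. -29.] min [-25. -49.] max [16. -9.] 25.4
top 21 145 mid [-14.  60.] min [-34.  40.] max [ 6. 79.] 25.5
top 21 151 mid [-23.  14.] min [-43.  -6.] max [-3. 35.] 25.4
top 21 141 mid [-52. -23.] min [-72. -43.] max [-32.  -3.] 25.4
side 21 147 mid [ 58. 106.] min [38. 86.] max [ 78. 126.] 24.3
side 21 381 mid [-17.  36.] min [-42.  -8.] max [ 8. 80.] 24.1
side 21 215 mid [ -2. -30.] min [-22. -51.] max [18. -9.] 24.2
side 21 216 mid [-50. -25.] min [-71. -45.] max [-30.  -4.] 24.1
side 21 256 mid [  57. -109.] min [  37. -130.] max [ 78. -87.] 24.5
```

View pics/after3.png

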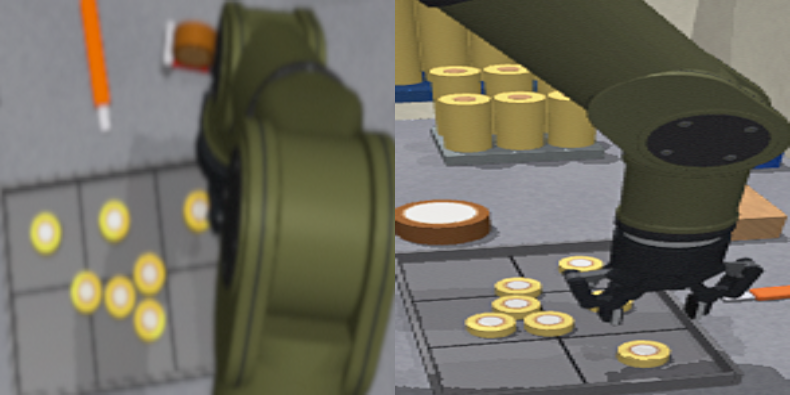

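All seven rolls are flat on the floor. Their tray positions (mm) are T (57, 107), M1 (59, 10), M2 (57, -108), a (-3, -30), b (-51, -24), c (-14, 59) and d (-23, 15). Only the (-,-) field is empty. I'll push b along -y with closed fingers, then move c further into its field for margin.

```bash
python3 go.py 9 -58 11 60 0
```

```text
t 16.83 tray xyz [  56.6 -109.6] 89.1 open 0.632 F [-0.2  0.4 -0.5]
turn/row [-0.002 -0.001  0.   ] shift/row [ 0.67  -0.637  0.162] total shares [ 6.03 -5.73  1.46]
```

Request:
step_arm --plan '[0,0,0,0.67,-0.637,0.162,0,0,0,0,0.67,-0.637,0.162,0,0,0,0,0.67,-0.637,0.162,0,0,0,0,0.67,-0.637,0.162,0,0,0,0,0.67,-0.637,0.162,0,0,0,0,0.67,-0.637,0.162,0,0,0,0,0.67,-0.637,0.162,0,0,0,0,0.67,-0.637,0.162,0,0,0,0,0.67,-0.637,0.162,0,0,0,0,0,0,0,0]'

```text
time: 17.67
ee_pos: [0.4804, -0.034, 0.0598]
tool_rot: [-0.003, 0.699, 0.715, -0.001]
ft_force: [-0.9, 0.4, -0.8]
opening: -0.002
finger_force: 0.0
```

```bash
python3 go.py 10 -58 11 2 0; python3 tips.py | tr '|' '\n' | awk '$NF<110 || NR<2'
```

```text
t 17.67 tray xyz [-61.4  14.1] 59.8 open -0.002 F [-0.9  0.4 -0.8]
turn/row [-0.009 -0.003  0.006] shift/row [-0.016  0.018  0.289] total shares [-0.16  0.18  2.89]
TCP [-61.4  14.2] 59.8 open -0.002 F [-0.9  0.4 -0.8] ff 0.0
 -1 230 221 [-73.  14.] 81.3 
 -1 231 224 [-72.   8.] 77.9 
 -1 232 224 [-70.   5.] 80.5 
 -1 233 224 [-68.   7.] 77.6 
 -1 234 227 [-67.   3.] 72.0 
 
 1 238 214 [-56.   6.] 106.4 
 1 239 226 [-56.   2.] 74.2 
 1 240 223 [-52.   8.] 77.5 
 1 241 223 [-50.   6.] 78.5 
 1 242 223 [-48.   6.] 78.0
```

Request:
step_arm --plan '[0,0,0,0,0,0.4,0,0,0,0,0,0,0.5,0,0,0,0,0,0,0.5,0,0,0,0,0,0,0.5,0,0,0,0,0,0,0.5,0,0,0,0,0,0,0.3,0,0,0,0,0,0,0.2,0,0,0,0,0,0,0,0,0,0,0,0,0,0,0,0,0,0,0,0,0,0]'

```text
time: 18.55
ee_pos: [0.4844, -0.0372, 0.0029]
tool_rot: [0.0, 0.7, 0.714, 0.0]
ft_force: [0.5, 0.2, -0.4]
opening: -0.001
finger_force: 0.0
```

```bash
python3 go.py 10 -54 -63 2 0; python3 top.py|grep -v ' 5[0-9]\.'
```

```text
t 18.55 tray xyz [-57.4  10.8] 2.9 open -0.001 F [ 0.5  0.2 -0.4]
turn/row [ 0.001 -0.    -0.   ] shift/row [-0.369  0.017  0.004] total shares [-3.69  0.17  0.04]
top 21 130 mid [-14.  63.] min [-34.  46.] max [ 6. 80.] 25.7
side 21 189 mid [60.  9.] min [ 40. -12.] max [80. 31.] 24.4
side 21 191 mid [-21.  13.] min [-40.  -8.] max [-1. 34.] 24.2
side 21 216 mid [ -2. -31.] min [-22. -52.] max [ 19. -10.] 24.3
side 21 217 mid [-50. -25.] min [-71. -45.] max [-30.  -5.] 24.1
```

Request:
step_arm --plan '[0,0,0,-0.05,0.25,0,0,0,0,0,-0.25,0,0,0,0,0,0,-0.45,0,0,0,0,0,0,-0.5,0,0,0,0,0,0,-0.5,0,0,0,0,0,0,-0.5,0,0,0,0,0,0,-0.5,0,0,0,0,0,0,-0.5,0,0,0,0,0,0,-0.35,0,0,0,0,0,0,-0.15,0,0,0]'

```text
time: 19.48
ee_pos: [0.4905, -0.1141, 0.0026]
tool_rot: [0.0, 0.701, 0.713, -0.0]
ft_force: [0.2, -0.6, 0.2]
opening: 0.002
finger_force: 0.1
```

```bash
python3 go.py 10 -14 61 60 0; python3 top.py
```

```text
t 19.48 tray xyz [-52.8 -66.2] 2.6 open 0.002 F [ 0.2 -0.6  0.2]
turn/row [ 0.     0.001 -0.003] shift/row [ 0.636  0.193 -0.287] total shares [ 6.36  1.93 -2.87]
top 21 145 mid [58. 11.] min [38. -9.] max [78. 31.] 25.6
top 21 148 mid [ 56. 108.] min [35. 88.] max [ 76. 128.] 25.0
top 21 157 mid [ -5. -29.] min [-26. -49.] max [16. -9.] 25.6
top 21 144 mid [-18.  12.] min [-38.  -8.] max [ 3. 32.] 25.5
top 21 152 mid [-13.  59.] min [-33.  39.] max [ 6. 79.] 25.6
side 21 148 mid [ 59. 106.] min [39. 86.] max [ 78. 126.] 24.1
side 21 190 mid [60. 11.] min [ 40. -10.] max [81. 32.] 24.2
side 21 79 mid [  3. -38.] min [-12. -51.] max [ 18. -24.] 24.2
side 21 253 mid [  57. -110.] min [  37. -131.] max [ 78. -89.] 24.5
side 21 272 mid [-51. -98.] min [ -71. -120.] max [-31. -76.] 24.4
```

b is now at (-51, -98), in the (-,-) field. Now c at (-13, 59).

Request:
step_arm --plan '[0,0,0,0.1,0,-0.7,0,0,0,0,0,0,-0.8,0,0,0,0,0,0,-0.8,20,0,0,0,0.9,0.28,-0.57,58,0,0,0,0.9,0.28,0,58,0,0,0,0.9,0.28,0,58,0,0,0,0.9,0.28,0,58,0,0,0,0.9,0.28,0,58,0,0,0,0.9,0.28,0,58,0,0,0,0.9,0.28,0,58]'

```text
time: 20.42
ee_pos: [0.5272, 0.0186, 0.06]
tool_rot: [-0.0, 0.7, 0.714, 0.0]
ft_force: [-0.3, 0.0, 0.5]
opening: 0.681
finger_force: 0.0
```

Request:
step_arm --plan '[0,0,0,0,0,0,58,0,0,0,0,0,0.6,58,0,0,0,0,0,0.6,58,0,0,0,0,0,0.6,58,0,0,0,0,0,0.6,58,0,0,0,0,0,0.5,58,0,0,0,0,0,0,58,0,0,0,0,0,0,36,0,0,0,0,0,0,36,0,0,0,0,0,0,36]'

```text
time: 21.25
ee_pos: [0.5277, 0.0166, 0.0025]
tool_rot: [0.0, 0.7, 0.714, 0.0]
ft_force: [0.3, 0.3, -0.9]
opening: 0.479
finger_force: 25.3
```

```bash
python3 go.py 7 -28 98 6 0
```

```text
t 21.25 tray xyz [-13.1  63.8] 2.5 open 0.479 F [ 0.3  0.3 -0.9]
turn/row [ 0.002 -0.    -0.   ] shift/row [ 0.244 -0.107 -0.025] total shares [ 1.71 -0.75 -0.18]
```

Request:
step_arm --plan '[0,0,0,0,0,-0.2,36,0,0,0,0.34,-0.15,0,36,0,0,0,0.34,-0.15,0,36,0,0,0,0.34,-0.15,0,36,0,0,0,0.34,-0.15,0,36,0,0,0,0.34,-0.15,0,36,0,0,0,0,0,0,36,0,0,0,0,0,0.18,36,0,0,0,0,0,0,54,0,0,0,0,0,0,54]'

```text
time: 22.08
ee_pos: [0.5118, 0.0497, 0.0021]
tool_rot: [0.0, 0.701, 0.714, -0.0]
ft_force: [-0.6, -0.3, 0.0]
opening: 0.63
finger_force: 0.0
```

Request:
step_arm --plan '[0,0,0,0,0,0,54,0,0,0,0,0,-0.4,54,0,0,0,0,0,-0.8,54,0,0,0,0,0,-1,54,0,0,0,0,0,-1,54,0,0,0,0,0,-1,54,0,0,0,0,0,-1,54,0,0,0,0,0,-1,54,0,0,0,0,0,-1,54,0,0,0,0,0,-1,54]'

```text
time: 22.92
ee_pos: [0.5115, 0.05, 0.1681]
tool_rot: [0.0, 0.7, 0.714, 0.0]
ft_force: [0.1, 0.6, 0.1]
opening: 0.636
finger_force: 0.0
```

Request:
step_arm --plan '[0,0,0,1,0,0,54,0,0,0,1,0,0,54,0,0,0,1,0,0,54,0,0,0,1,0,0,54,0,0,0,1,0,0,54,0,0,0,1,0,0,54,0,0,0,1,0,0,54,0,0,0,1,0,0,54,0,0,0,1,0,0,54,0,0,0,0,0,0,54]'

```text
time: 23.75
ee_pos: [0.5076, 0.2359, 0.167]
tool_rot: [-0.001, 0.698, 0.716, 0.002]
ft_force: [0.5, 1.1, 0.1]
opening: 0.632
finger_force: 0.0
```

```bash
python3 top.py; python3 - <<'E'
from h import *
a=[]
for n in('top','side'):
    c,P=snap(n); a.append(cv2.resize(c['frame'][:,:,::-1],(400,300)))
cv2.imwrite('pics/final.png',np.hstack(a)); print(manip.get_obs()['ee_pos'])
E
```

```text
top 21 146 mid [  55. -108.] min [  35. -128.] max [ 75. -88.] 25.2
top 21 152 mid [58. 11.] min [37. -9.] max [79. 32.] 25.3
top 21 138 mid [ 56. 108.] min [37. 88.] max [ 76. 128.] 25.6
top 21 149 mid [ -4. -29.] min [-24. -49.] max [16. -9.] 25.2
top 21 138 mid [-17.  13.] min [-38.  -7.] max [ 3. 33.] 25.7
top 21 148 mid [-30.  95.] min [-51.  75.] max [-10. 115.] 25.2
top 21 152 mid [-53. -98.] min [ -73. -118.] max [-33. -78.] 25.3
side 21 149 mid [ 58. 106.] min [38. 85.] max [ 78. 126.] 24.1
side 21 164 mid [-27.  92.] min [-48.  72.] max [ -7. 112.] 24.2
side 21 192 mid [60.  9.] min [ 41. -12.] max [80. 31.] 24.3
side 21 412 mid [ -9. -10.] min [-35. -53.] max [18. 32.] 24.3
side 21 252 mid [  57. -109.] min [  37. -130.] max [ 77. -89.] 24.5
side 21 262 mid [-51. -99.] min [ -71. -120.] max [-31. -78.] 24.2
[0.50833823 0.22868788 0.1667128 ]
```

View pics/final.png

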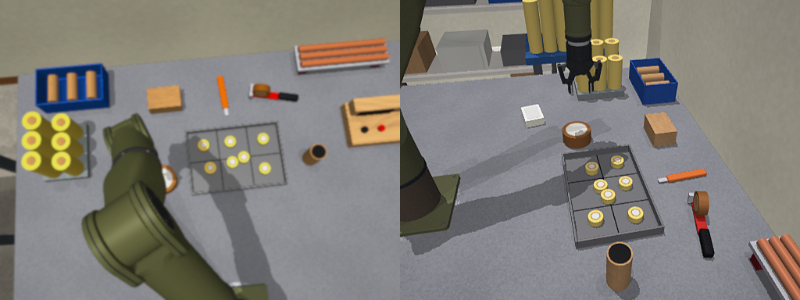

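The final picture shows seven flat rolls (tops at about 25 mm) covering all six fields, the bystanders in place and the robot clear. I'm handing in.

```bash
python3 -c "
from bench import manip
print(manip.sign_off())"
```

```text
the job is handed in; nothing more can be done
None
```

I handed the job in at about 24 s: by the last camera check all seven rolls lie flat in the tray, every field holds at least one, and no bystander was visibly moved; the sign-off gave no verdict.

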